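# Dry run of a pipette rinse dip

## Robot

A 6-joint arm with a two-finger parallel gripper is mounted at the origin on the work surface. World frame = base frame: x ahead of the robot, y to its left, z up, the work surface at z = 0. Lengths are in mm, angles in rad, forces in N, time in s.
With the tool pointing down it reaches from about 325 to 775 mm from the base axis. Payload 9.3 kg.
Tool frame: the origin (TCP) lies midway between the tips of the shut fingers; the grasp point (between the pads) lies 19 mm behind it; z points along the fingers, y is the line along which they close (so a half turn about z gives the same grasp; the last joint's range is limited). The gripper opens to 85 mm and grips with 20 to 120 N. Pads are 22 mm wide; open, the fingers measure 114 mm over their backs; the gripper's body (76 mm by 85 mm) begins 54 mm behind the grasp point. The pads swing forward as they close: fully open they stand 13 mm farther back than shut.
Start: joints at [1.047, 0.259, 0.021, 1.334, 0, 1.418], TCP at [199.3, 512.617, 231.279] pointing down, gripper open.
Joint ranges: [-3.04, 3.04], [-0.91, 1.82], [-1.04, 1.36], [-1.92, 1.95], [-1.52, 1.45], [-3.14, 3.14]. Speed limits (rad/s): [2.22, 2.22, 2.79, 3.14, 3.14, 3.14].

## Interface

Orientations are given as [roll, pitch, yaw] about the fixed x, y, z axes, in that order (R = Rz(yaw) Ry(pitch) Rx(roll)).
In Python, from rig import * gives the robot as it stands. The module is installed in compiled form; this text tells all that it offers.
- The arm moves only by the tool send_rows, never from a script. Its argument "increments" is a list of rows, each an object of numbers: "dx", "dy", "dz": the shift along the tool's x, y, z in mm; "spin": the turn about the tool's z in degrees; "gripper": the opening, from 0 (shut) to 1 (fully open). A call has 1 to 10 rows; each row shifts and turns the commanded pose from where the row before left it, along the tool's axes as they then stand; what a row does not reach is not made up. A row lasts 1/8 s, in which the tool goes at most 62.5 mm and 10.7 degrees, less where a joint would pass 70% of its speed; a pose out of reach is approached as far as the arm can. A call with a gripper value outside its range is refused whole. The fingers move at their own pace and stop on an object; "grip_force" is the grip in N (left out, the last holds). Time passes only in rows, so rows that do not move let the fingers close. It gives the time, the measured TCP pose, the force, the opening and the grip force at its end, in the units of the state.
- get_state(): the state, without advancing time (a new reading comes with each control period).
- camera(name): name is "scene" or "top"; returns the picture (480x640x3 uint8, blue, green, red); there is no depth.
- get_calibration(name): a dict with "camera_matrix" (3x3 intrinsics, pixels), "k1" (the pictures are not rectified: a ray, as slopes to the right and down, at radius r is drawn at 1 + k1 r^2 times it, then the intrinsics apply), "extrinsics" (4x4, takes a point from camera to world coordinates). Camera axes: x right, y up, looking along -z (the intrinsics and any distortion apply to the point x, -y, -z); pixel columns grow to the right and rows downward; lengths in mm; the calibration is good to about 2 mm. A picture is of the moment at which its call begins. get_calibration takes no time and is no camera call.
- sign_off(): hands the job in; it is judged then, once.
Trained networks look in the newest picture that a camera, given by its name, has taken for a name from the list of things; names that differ only in an ending like _2 or _b are one class to them, and where a whole thing is asked for, a point or a joint stands for the part that bears it (a point fixed in the world has none). Each returns a list of dicts, best first, with "p" (0 to 1); they miss things now and then, are a little off and sometimes report something else, mostly with a low value. They report only what shows in the picture. A call takes as long as a camera call. They do not tell look-alikes from the thing itself.
- search_frame(camera, query): "rect" ([left, top, width, height] in pixels, round what is visible of it).
- outline_of(camera, query): "region" (480x640 bool, what is visible of it) and "rect" ([left, top, width, height] in pixels, round what is visible of it).
- mark_of(camera, query): "point" ([column, row] in pixels: a listed point, or the origin of a listed thing).
The state is a dict: "time": time; "joint_pos": joint angles; "joint_velocities": joint speeds; "tau": joint torques, N m; "tool_pos": TCP position; "ee_rot": TCP orientation; "force": force on the tool from outside, world axes, zero at the start; "ft_torque": the same for the moment, N m; "opening": opening from 0.0 (shut) to 1.0 (fully open); "finger_force": force on a finger pad.
Only numpy, scipy, OpenCV 4.12 (cv2) and the standard library are available. Lean on these libraries where they do the work, as an engineer would, in place of code of your own. Each camera call takes 0.05 s, during which the arm holds its last target. There are 200 camera calls.

## Task

Do a dry run of the rinse step: take the single-tip pipette off its stand, lower its tip about halfway down inside the small beaker and pause there for about a second, without bumping the beaker and without putting the tip into the other vessels. Then hang the pipette back upright in the same fork of the stand that it came from, and leave everything else where it was.

Things in the scene. Friction and masses are not known exactly. Their poses are not given: they have to be found in the camera images.
- pipette: Single-tip pipette, 222 mm long, 110 g, hanging upright in either fork of the stand. Origin: on its axis, at the underside of its black flange (44 x 44 x 6 mm), which rests on the prongs. z up; x, y square to the handle's faces, within 4 degrees of the stand's. Handle 30 x 30 mm, 6 to 70 mm above the origin, then a plunger to 82 mm. Below: 14 mm shaft to -80 mm, then the tip to -140 mm.
- pipette_tip (a point): The lower end of the pipette's white tapering tip (11 mm wide at its top, 3.6 mm here), on its axis, 140 mm below the pipette's origin; axes as the pipette's.
- pipette_grip (a point): Middle of the pipette's handle, a good place to grip it by two facing sides (30 mm apart), 46 mm above the pipette's origin; axes as the pipette's.
- stand: White pipette stand, fixed to the bench. Origin on the bench, midway below its two forks, which are 160 mm apart along y and open at their -x end (roughly towards the robot). Foot 14 mm high, from x = -70 to 100 mm, 240 mm along y. A cross beam at x = 48 to 72 mm carries the forks. Nothing but the pipettes rises above the prongs' tops (200 mm).
- fork_left (a point): Fork on the stand's +y side: two prongs along x, 12 mm wide, 10 mm thick, 24 mm apart. This point: middle of the slot at the prongs' top, 200 mm high, 37 mm from their open ends. A hung pipette has its origin here within 6 mm. To free it, lift some 10 to 30 mm, then move it along the stand's -x by 50 mm or more; reverse to hang. Axes as the stand's.
- fork_right (a point): The same for the fork on the stand's -y side.
- comb_pipette: Bystander: the eight-tip pipette hanging in the other fork, with the same handle and flange but a comb 84 mm wide (along y) and 42 mm high with eight small tips below. Origin under its flange. Leave it.
- small_beaker: The small beaker: open straight white cup, outside diameter 60 mm, inside 54 mm, 65 mm high, floor 4 mm thick, loose on the bench, 90 g nominal. Origin at the centre of its underside.
- small_beaker_rim (a point): Centre of the small beaker's mouth, 65 mm above its underside, z up.
- large_beaker: Bystander: a larger open white beaker, outside diameter 90 mm, 110 mm high, loose. Origin at the centre of its underside.
- large_beaker_rim (a point): Centre of the large beaker's mouth, 110 mm above its underside.
- dish: Bystander: a shallow open white dish, 90 mm across at the rim, 22 mm high, loose. Origin at the centre of its underside.
- dish_rim (a point): Centre of the dish's mouth, 22 mm above its underside.
- tip_box: Bystander: orange box of pipette tips, 120 x 85 x 50 mm, a few tips standing 12 mm above it. Origin under its centre.
- tube_rack: Bystander: flat purple tube rack, 70 x 190 x 30 mm, three tubes showing 12 mm above it. Origin under its centre.
- reagent_bottle: Bystander: capped amber bottle, 60 mm across, 120 mm high. Origin at the centre of its underside.
- timer: Bystander: flat grey timer, 60 x 70 x 18 mm, on the bench. Origin under its centre.
Mind the look-alikes: they are no part of the job. Leave any green look-alike of the pipette alone.

How it is judged:
By the outcome, as a careful person would: the job done as asked, in the order asked, and still so for the second after the job is handed in, with the robot touching nothing.
It also fails if it takes over 53 s, if anything falls off the work surface, if the arm or the gripper's body presses on something with over 40 N, if the wrist force passes 120 N, or if a joint passes its speed limit or range.

## Working session

There is one attempt and no reset: what is moved stays moved. The work goes in short steps, Python scripts to look and compute and a tool call to move; the robot and the scene stay as the last step left them, time stands still between calls to the robot, and variables do not carry over. Pictures are saved under pics/ and viewed, at most 10 in all, crops included, and the job is handed in when it is done.

Besides the shell and the picture viewer there is one more tool, called after "Emit:" by a JSON object that holds its "name" and its "arguments", one argument or row to a line. send_rows: Moves the arm, as the interface text tells. Its arguments: {"type":"object","properties":{"increments":{"type":"array","items":{"type":"object","properties":{"dx":{"type":"number"},"dy":{"type":"number"},"dz":{"type":"number"},"spin":{"type":"number"},"gripper":{"type":"number"}}}},"grip_force":{"type":"number"}},"required":["increments"]}

```bash
mkdir -p pics
cat > h.py <<'E'
from rig import *
import numpy as np, cv2
from scipy.optimize import least_squares
def ray(cam,px):
    c=get_calibration(cam);K=np.array(c["camera_matrix"]);E=np.array(c["extrinsics"]);k=c["k1"]
    d=np.array([(px[0]-K[0,2])/K[0,0],(px[1]-K[1,2])/K[1,1]]);u=d.copy()
    for _ in range(30): u=d/(1+k*(u@u))
    v=E[:3,:3]@np.array([u[0],-u[1],-1]);return E[:3,3],v/np.linalg.norm(v)
def proj(cam,P):
    c=get_calibration(cam);K=np.array(c["camera_matrix"]);E=np.array(c["extrinsics"])
    q=E[:3,:3].T@(np.asarray(P,float)-E[:3,3]);u=np.array([q[0],-q[1]])/-q[2];u=u*(1+c["k1"]*(u@u))
    return np.array([K[0,0]*u[0]+K[0,2],K[1,1]*u[1]+K[1,2]])
def tri(a,b):
    (o1,d1),(o2,d2)=ray("scene",a),ray("top",b)
    s=np.linalg.lstsq(np.c_[d1,-d2],o2-o1,rcond=None)[0]
    p,q=o1+s[0]*d1,o2+s[1]*d2
    return (p+q)/2,np.linalg.norm(p-q)
def atz(cam,px,z):
    o,d=ray(cam,px);return o+d*(z-o[2])/d[2]
E
python3 - <<'E'
from h import *
np.set_printoptions(precision=1,suppress=True)
for c in("scene","top"):
    cv2.imwrite(f"pics/{c}0.png",camera(c)); k=get_calibration(c); print(c,np.array(k["extrinsics"])[:3,3],k["camera_matrix"][0][0])
for n in ["pipette","pipette_tip","pipette_grip","fork_left","fork_right","comb_pipette","small_beaker_rim","large_beaker_rim","dish_rim","stand","tip_box","tube_rack","reagent_bottle","timer"]:
    r=[[(np.round(m["point"]).tolist(),round(m["p"],2)) for m in mark_of(c,n)[:3]] for c in("scene","top")]
    t=tri(np.array(mark_of("scene",n)[0]["point"]),np.array(mark_of("top",n)[0]["point"])) if r[0] and r[1] else None
    print(n,r,t)
E
```

```text
scene [1085.2 -217.2  918.9] 442.254741970215
top [ 320.3   36.1 1468.1] 552.7690791481325
pipette [[([442.0, 192.0], 0.8), ([464.0, 177.0], 0.67), ([424.0, 148.0], 0.57)], [([194.0, 248.0], 0.75), ([146.0, 275.0], 0.73), ([161.0, 330.0], 0.56)]] (array([600. , 316.8, 190.1]), np.float64(7.36789008430804))
pipette_tip [[([427.0, 231.0], 0.66), ([411.0, 187.0], 0.61)], [([202.0, 258.0], 0.71), ([160.0, 285.0], 0.67), ([175.0, 330.0], 0.61)]] (array([598.2, 320.5,  43.5]), np.float64(7.223372930453853))
pipette_grip [[([468.0, 162.0], 0.76), ([443.0, 174.0], 0.74), ([432.0, 135.0], 0.61)], [([142.0, 275.0], 0.79), ([156.0, 326.0], 0.69), ([189.0, 242.0], 0.6)]] (array([540.1, 441.3, 179.8]), np.float64(1.121723518892918))
fork_left [[([438.0, 189.0], 0.96)], [([194.0, 244.0], 0.86), ([318.0, 213.0], 0.74)]] (array([602.1, 306.8, 207.7]), np.float64(3.8269057853569795))
fork_right [[([369.0, 200.0], 0.65)], [([258.0, 260.0], 0.77), ([392.0, 194.0], 0.73)]] (array([557.4, 157.4, 196.7]), np.float64(3.697950647847723))
comb_pipette [[([370.0, 194.0], 0.92)], [([257.0, 266.0], 0.73)]] (arr
[... 523 characters left out ...]
)
stand [[([392.0, 245.0], 0.9)], [([238.0, 269.0], 0.71), ([334.0, 312.0], 0.59)]] (array([574.2, 233.3,   4.1]), np.float64(1.2384810160111608))
tip_box [[([344.0, 328.0], 0.74)], [([316.0, 212.0], 0.93)]] (array([721.8,  15.9,   0.3]), np.float64(3.2261648118291877))
tube_rack [[([170.0, 390.0], 0.68), ([258.0, 392.0], 0.56)], [([391.0, 189.0], 0.56)]] (array([ 744.9, -264.8,  118.1]), np.float64(173.45464346018193))
reagent_bottle [[([173.0, 392.0], 0.8)], [([454.0, 223.0], 0.63), ([439.0, 284.0], 0.5)]] (array([ 679.5, -376. ,  -42.6]), np.float64(0.7298168016771136))
timer [[([279.0, 241.0], 0.91)], [([333.0, 313.0], 0.76)]] (array([439.7, -18.9,   6.3]), np.float64(7.843243538784699))
```

View pics/scene0.png

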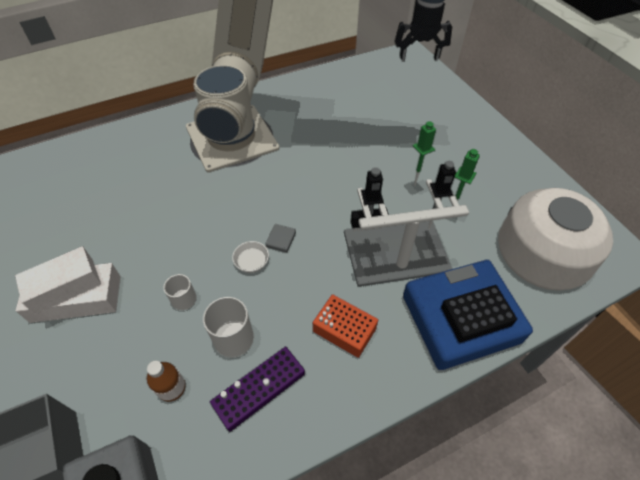

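View pics/top0.png

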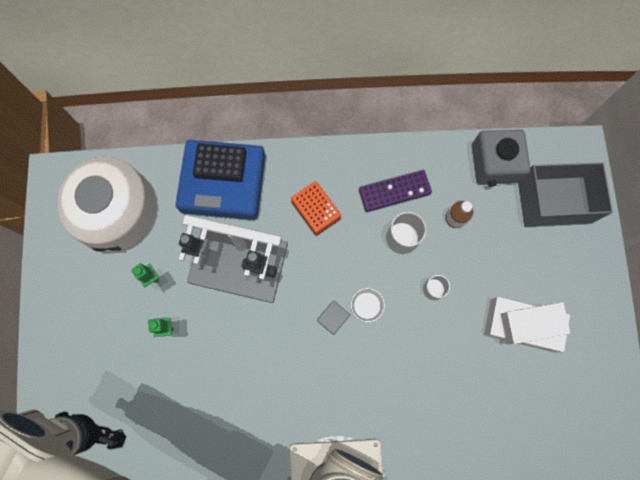

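Run:
```python
from h import *
a=cv2.imread("pics/scene0.png")[110:270,340:500];b=cv2.imread("pics/top0.png")[200:310,130:300]
a=cv2.resize(a,(600,600),interpolation=cv2.INTER_CUBIC)
cv2.imwrite("pics/crop1.png",a)
cv2.imwrite("pics/crop2.png",cv2.resize(b,(800,518),interpolation=cv2.INTER_CUBIC))
```

```text
(no output)
```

View pics/crop1.png

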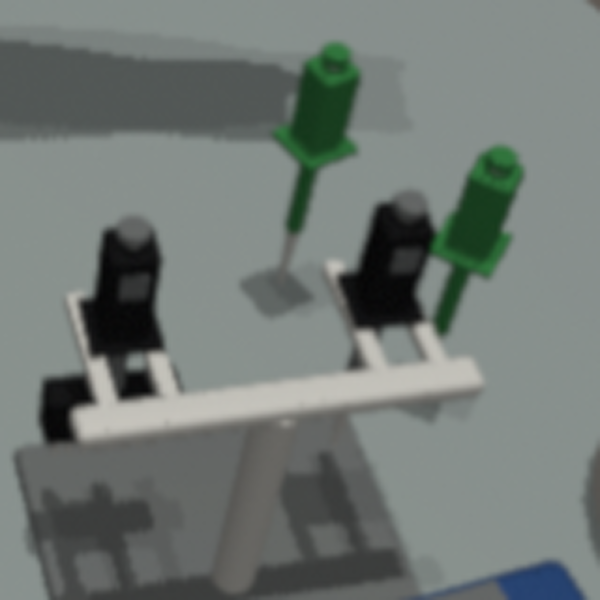

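View pics/crop2.png

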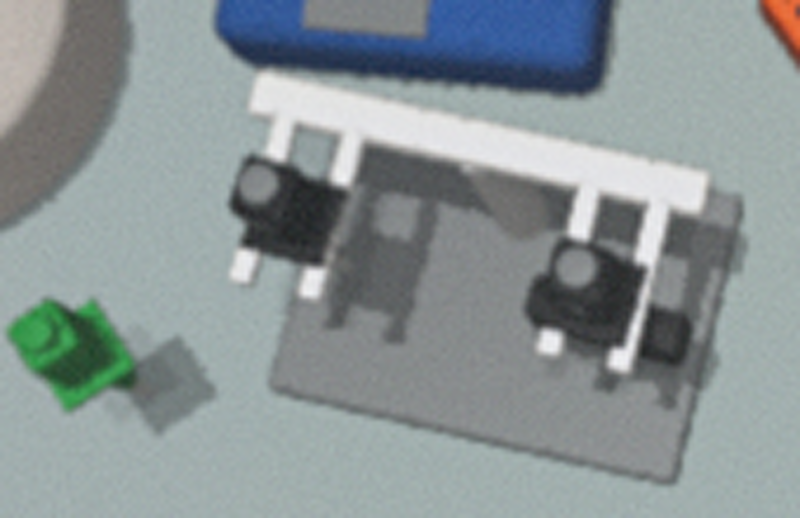

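```bash
cat > fit.py <<'E'
from h import *
np.set_printoptions(precision=1,suppress=True)
T=lambda x,y:(130+x/4.706,200+y/4.709); S=lambda x,y:(340+x/3.75,110+y/3.75)
print("plunger",tri(S(410,200),T(258,184)),"comb plunger",tri(S(133,228),T(576,267)))
obs=[("top",(-37,98),T(242,275)),("top",(-37,62),T(311,291)),("top",(-37,-62),T(549,348)),("top",(-37,-98),T(620,363)),
("top",(48,98),T(280,120)),("top",(48,62),T(348,137)),("top",(48,-62),T(583,185)),("top",(48,-98),T(656,202)),
("scene",(-37,-62-36),S(75,297)),("scene",(-37,62),S(333,266)),
("scene",(48,-98),S(104,402)),("scene",(48,-62),S(172,392)),("scene",(48,62),S(373,368)),("scene",(48,98),S(437,359))]
def W(p,q,z=200): c,s=np.cos(p[2]),np.sin(p[2]); return np.array([p[0]+c*q[0]-s*q[1],p[1]+s*q[0]+c*q[1],z])
for cams in (("top",),("scene",),("top","scene")):
    o=[a for a in obs if a[0] in cams]
    f=lambda p:np.concatenate([proj(c,W(p,q,p[3]))-px for c,q,px in o])
    r=least_squares(f,[570,233,-.2,200],loss="soft_l1"); p=r.x
    print(cams,p,"yaw",np.degrees(p[2]),"rms",np.sqrt(np.mean(f(p)**2)),"FL",W(p,(0,80)),"FR",W(p,(0,-80)))
    r=least_squares(lambda p:np.concatenate([proj(c,W(p,q))-px for c,q,px in o]),[570,233,-.2]); p=r.x; print("  z200",p,np.degrees(p[2]),"FL",W(p,(0,80)))
# vessels: circle at rim
for n,z in(("small_beaker",65),("large_beaker",110),("dish",22)):
    for c in("scene","top"):
        m=mark_of(c,n+"_rim"); camera(c) if not m else 0
        m=mark_of(c,n+"_rim")
        o=search_frame(c,n)
        print(n,c,[atz(c,k["point"],z)[:2] for k in m[:2]],[k["rect"] for k in o[:1]])
E
python3 fit.py
```

```text
plunger (array([599.4, 314.6, 278.4]), np.float64(1.7979304846627902)) comb plunger (array([551.7, 164.8, 277.5]), np.float64(1.220607338072871))
('top',) [581.1 239.9  -0.3 186.7] yaw -15.299530460723982 rms 0.5650971046489286 FL [602.2 317.1 200. ] FR [560.  162.8 200. ]
  z200 [578.5 237.9  -0.3] -15.341161199435318 FL [599.7 315.1 200. ]
('scene',) [575.7 242.2  -0.3 190.4] yaw -16.44369264695575 rms 0.6372588491640174 FL [598.3 318.9 200. ] FR [553.  165.4 200. ]
  z200 [582.1 236.2  -0.3] -16.328121333141393 FL [604.6 313.  200. ]
('top', 'scene') [579.3 238.7  -0.3 195.7] yaw -15.683465068035112 rms 0.6702384607876068 FL [601.  315.7 200. ] FR [557.7 161.7 200. ]
  z200 [579.7 237.4  -0.3] -15.687904422674537 FL [601.4 314.5 200. ]
small_beaker scene [array([ 497.3, -285.2])] [[164.9, 273.0, 32.4, 37.1]]
small_beaker top [array([ 495.7, -286.6])] [[421.7, 273.5, 24.3, 27.3]]
large_beaker scene [array([ 646. , -211.1]), array([ 690.1, -216.4])] [[202.6, 298.4, 51.0, 57.1]]
large_beaker top [array([ 633.4, -216.6])] [[385.0, 212.8, 40.5, 40.1]]
dish scene [array([ 472.9, -111.7]), array([475.9, 439.7])] [[232.4, 241.5, 38.3, 32.7]]
dish top [array([ 461.2, -102.5]), array([643.3, 360.4])] [[351.1, 287.8, 35.6, 34.1]]
```

Run:
```python
from h import *
from scipy.spatial.transform import Rotation as R
np.set_printoptions(precision=3,suppress=True)
s=get_state();print(s)
M=R.from_euler("xyz",s["ee_rot"]).as_matrix();print(M)
T=lambda x,y:(130+x/4.706,200+y/4.709); S=lambda x,y:(340+x/3.75,110+y/3.75)
print("green",tri(S(502,157),T(35,338)),tri(S(337,55),(157,326)))
```

```text
{'time': 3.8, 'joint_pos': array([1.047, 0.259, 0.022, 1.334, 0.   , 1.418]), 'joint_velocities': array([ 0.001, -0.001,  0.001, -0.001,  0.002, -0.001]), 'tau': array([ -0.001, -55.538,  34.473,   0.001,  -0.   ,  -0.   ]), 'tool_pos': array([199.312, 512.618, 231.283]), 'ee_rot': array([-3.142, -0.   ,  2.771]), 'force': array([0.145, 0.036, 1.003]), 'ft_torque': array([-0.001, -0.014, -0.019]), 'finger_force': 0.0, 'opening': 0.9968931330543285}
[[-0.932  0.362 -0.   ]
 [ 0.362  0.932 -0.   ]
 [ 0.    -0.    -1.   ]]
green (array([543.153, 443.234, 213.682]), np.float64(4.037911892738057)) (array([417.138, 399.397, 215.078]), np.float64(11.300227704568993))
```

Emit:
{"name": "send_rows", "arguments": {
  "increments": [
    {"dz": -50,"spin": -5.5,"gripper": 0.75},
    {"dz": -50},
    {"dx": -55,"dy": -10.3},
    {"dx": -55,"dy": -10.3},
    {"dx": -55,"dy": -10.3},
    {"dx": -55,"dy": -10.3},
    {"dx": -55,"dy": -10.3},
    {"dx": -55,"dy": -10.3},
    {"dx": -55,"dy": -10.3},
    {"dx": -54,"dy": -10}
  ],
  "grip_force": 30
}}

```text
validation failed for argument at $.in...
```

Emit:
{"name": "send_rows", "arguments": {
  "increments": [
    {},
    {}
  ]
}}

```text
validation failed for argument at $.in...
```

Emit:
{"name": "send_rows", "arguments": {
  "increments": [
    {"dx": 0,"dy": 0,"dz": -50,"spin": -5.5,"gripper": 0.75},
    {"dx": 0,"dy": 0,"dz": -50,"spin": 0,"gripper": 0.75},
    {"dx": -55,"dy": -10.3,"dz": 0,"spin": 0,"gripper": 0.75},
    {"dx": -55,"dy": -10.3,"dz": 0,"spin": 0,"gripper": 0.75},
    {"dx": -55,"dy": -10.3,"dz": 0,"spin": 0,"gripper": 0.75},
    {"dx": -55,"dy": -10.3,"dz": 0,"spin": 0,"gripper": 0.75},
    {"dx": -55,"dy": -10.3,"dz": 0,"spin": 0,"gripper": 0.75},
    {"dx": -55,"dy": -10.3,"dz": 0,"spin": 0,"gripper": 0.75},
    {"dx": -55,"dy": -10.3,"dz": 0,"spin": 0,"gripper": 0.75},
    {"dx": -54,"dy": -10,"dz": 0,"spin": 0,"gripper": 0.75}
  ],
  "grip_force": 30
}}

```text
time: 5.05
tool_pos: [601.1, 313.4, 331.3]
ee_rot: [3.141, 0.0, 2.867]
force: [-0.5, 0.8, -0.1]
opening: 0.752
finger_force: 0.0
```

Run:
```python
from h import *
a=camera("scene");cv2.imwrite("pics/c3.png",cv2.resize(a[60:240,350:530],(600,600),interpolation=cv2.INTER_CUBIC))
for c in("scene",):
    for P in((601,313.4,331),(600,315,282)): print(proj(c,P),(proj(c,P)-[350,60])*600/180)
```

```text
[454.96020885 144.78791045] [349.86736284 282.62636817]
[449.60527689 162.26569227] [332.01758962 340.88564089]
```

View pics/c3.png

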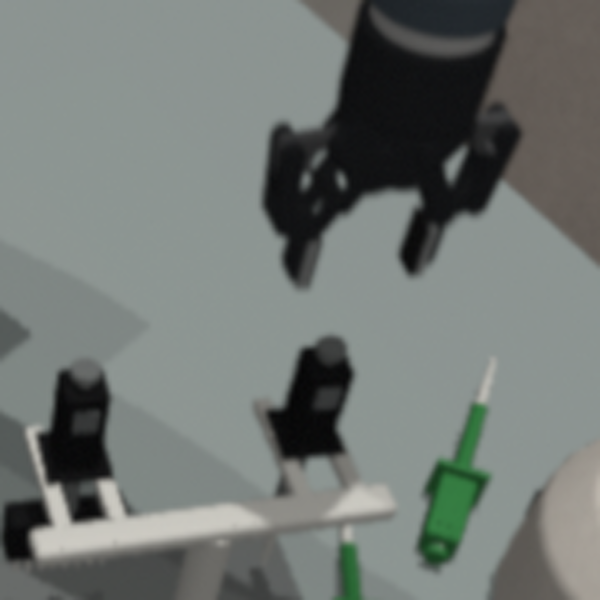

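Run:
```python
from h import *
a=camera("scene")[100:340,320:560];b=camera("top")[180:370,90:300]
cv2.imwrite("pics/c4.png",np.hstack([cv2.resize(a,(400,400),interpolation=3),cv2.resize(b,(400,400),interpolation=3)]))
```

```text
(no output)
```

View pics/c4.png

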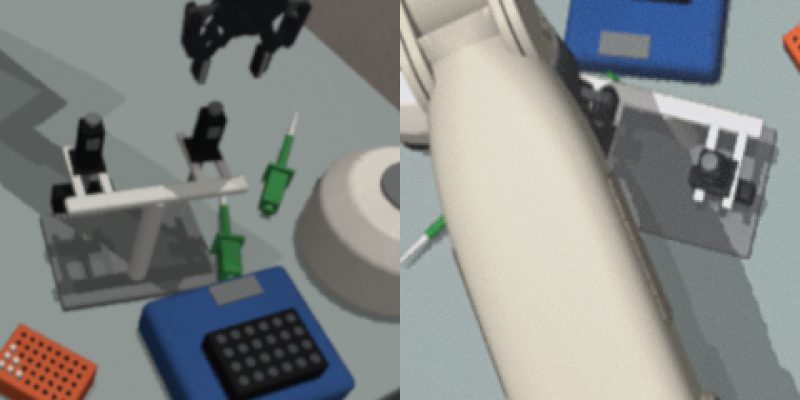

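Emit:
{"name": "send_rows", "arguments": {
  "increments": [
    {"dx": 1.5,"dy": 1.2,"dz": 34,"spin": 0,"gripper": 0.75},
    {"dx": 0,"dy": 0,"dz": 30,"spin": 0,"gripper": 0.75},
    {"dx": 0,"dy": 0,"dz": 25,"spin": 0,"gripper": 0.75},
    {"dx": 0,"dy": 0,"dz": 15,"spin": 0,"gripper": 0.75},
    {"dx": 0,"dy": 0,"dz": 0,"spin": 0,"gripper": 0.75}
  ],
  "grip_force": 40
}}

```text
time: 5.82
tool_pos: [597.7, 316.3, 226.9]
ee_rot: [-3.141, -0.001, 2.867]
force: [0.2, 0.4, 0.4]
opening: 0.75
finger_force: 0.0
```

Emit:
{"name": "send_rows", "arguments": {
  "increments": [
    {"dx": 0,"dy": 0,"dz": 0,"spin": 0,"gripper": 0},
    {"dx": 0,"dy": 0,"dz": 0,"spin": 0,"gripper": 0},
    {"dx": 0,"dy": 0,"dz": 0,"spin": 0,"gripper": 0},
    {"dx": 0,"dy": 0,"dz": 0,"spin": 0,"gripper": 0},
    {"dx": 0,"dy": 0,"dz": 0,"spin": 0,"gripper": 0},
    {"dx": 0,"dy": 0,"dz": 0,"spin": 0,"gripper": 0}
  ],
  "grip_force": 40
}}

```text
time: 6.58
tool_pos: [598.8, 316.2, 228.5]
ee_rot: [3.14, 0.002, 2.867]
force: [-0.2, -0.1, 5.4]
opening: 0.346
finger_force: 39.9
```

Emit:
{"name": "send_rows", "arguments": {
  "increments": [
    {"dx": 0,"dy": 0,"dz": -10,"spin": 0,"gripper": 0},
    {"dx": 0,"dy": 0,"dz": -10,"spin": 0,"gripper": 0},
    {"dx": 0,"dy": 0,"dz": 0,"spin": 0,"gripper": 0},
    {"dx": 20,"dy": 0,"dz": 0,"spin": 0,"gripper": 0},
    {"dx": 30,"dy": 0,"dz": 0,"spin": 0,"gripper": 0},
    {"dx": 30,"dy": 0,"dz": 0,"spin": 0,"gripper": 0},
    {"dx": 20,"dy": 0,"dz": 0,"spin": 0,"gripper": 0},
    {"dx": 0,"dy": 0,"dz": 0,"spin": 0,"gripper": 0}
  ],
  "grip_force": 40
}}

```text
time: 7.58
tool_pos: [501.3, 343.6, 247.7]
ee_rot: [3.141, 0.0, 2.868]
force: [-0.7, 0.3, -2.0]
opening: 0.344
finger_force: 39.3
```

Run:
```python
from h import *
np.set_printoptions(precision=1,suppress=True)
s=get_state();print(s["tool_pos"],s["force"])
a=camera("scene");cv2.imwrite("pics/c5.png",cv2.resize(a[70:270,330:530],(600,600),interpolation=3))
x,y,z=s["tool_pos"]
for o in(0,-140):
    print((proj("scene",(x,y,z+19-46+o))-[330,70])*3)
for n in("pipette_tip","pipette","pipette_grip"): print(n,[((np.array(m["point"])-[330,70])*3,round(m["p"],2)) for m in mark_of("scene",n)[:4]])
camera("top")
for n in("small_beaker_rim",): print(n,[atz("top",m["point"],65) for m in mark_of("top",n)[:2]],[atz("scene",m["point"],65) for m in mark_of("scene",n)[:2]])
# circle fit of outline in top view
r=outline_of("top","small_beaker")[0]["region"]; ys,xs=np.nonzero(r); print(xs.min(),xs.max(),ys.min(),ys.max())
for P in((496,-286,65),(496,-286,0)): 
    q=[proj("top",np.array(P)+[30*np.cos(t),30*np.sin(t),0]) for t in np.linspace(0,6.28,40)]; print(np.min(q,0),np.max(q,0))
```

```text
[501.3 343.6 247.7] [-0.7  0.3 -2. ]
[295.5 242.8]
[263.7 365.6]
pipette_tip [(array([505.8, 292.8]), 0.81), (array([259.5, 368.4]), 0.75), (array([-292.2,  805.8]), 0.51)]
pipette [(array([476.7, 405.6]), 0.94), (array([374.7, 523.8]), 0.7), (array([300.9, 248.1]), 0.65), (array([-313.5,  746.7]), 0.44)]
pipette_grip [(array([460.5, 440.4]), 0.79), (array([373.2, 560.1]), 0.73), (array([324.3, 193.8]), 0.69)]
small_beaker_rim [array([ 502.2, -285.4,   65. ])] [array([ 495.3, -284.6,   65. ]), array([512.9, 408.2,  65. ])]
423 449 275 300
[426.3 272.4] [449.4 295.5]
[421.6 276.2] [443.7 298.3]
```

View pics/c5.png

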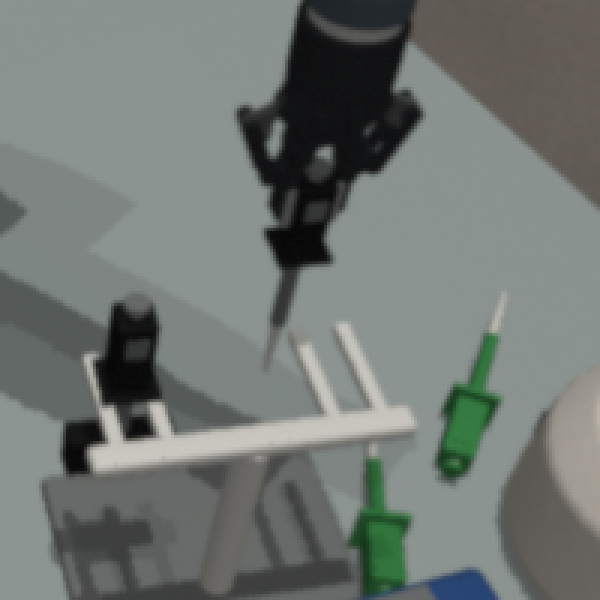

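Emit:
{"name": "send_rows", "arguments": {
  "increments": [
    {"dx": 2.3,"dy": -35,"dz": -25,"spin": 0,"gripper": 0},
    {"dx": 2.3,"dy": -53,"dz": -25,"spin": 0,"gripper": 0},
    {"dx": 2.3,"dy": -53,"dz": -25,"spin": 0,"gripper": 0},
    {"dx": 2.3,"dy": -53,"dz": -25,"spin": 0,"gripper": 0},
    {"dx": -19.4,"dy": -46,"dz": 0,"spin": 0,"gripper": 0},
    {"dx": -19.4,"dy": -46,"dz": 0,"spin": 0,"gripper": 0},
    {"dx": -19.4,"dy": -46,"dz": 0,"spin": 0,"gripper": 0},
    {"dx": -19.4,"dy": -46,"dz": 0,"spin": 0,"gripper": 0},
    {"dx": -19.4,"dy": -46,"dz": 0,"spin": 0,"gripper": 0}
  ],
  "grip_force": 40
}}

```text
time: 9.1
tool_pos: [471.7, -90.7, 347.4]
ee_rot: [3.142, 0.0, 2.866]
force: [0.7, -0.3, -0.8]
opening: 0.346
finger_force: 39.6
```

Emit:
{"name": "send_rows", "arguments": {
  "increments": [
    {"dx": -19.4,"dy": -46,"dz": 15,"spin": 0,"gripper": 0},
    {"dx": -19.4,"dy": -46,"dz": 15,"spin": 0,"gripper": 0},
    {"dx": -19.4,"dy": -46,"dz": 15,"spin": 0,"gripper": 0},
    {"dx": -19.2,"dy": -46,"dz": 15,"spin": 0,"gripper": 0},
    {"dx": 0,"dy": 0,"dz": 15,"spin": 0,"gripper": 0},
    {"dx": 0,"dy": 0,"dz": 0,"spin": 0,"gripper": 0},
    {"dx": 0,"dy": 0,"dz": 0,"spin": 0,"gripper": 0}
  ],
  "grip_force": 40
}}

```text
time: 9.98
tool_pos: [496.3, -286.0, 273.2]
ee_rot: [-3.141, 0.001, 2.868]
force: [0.1, 0.0, -0.5]
opening: 0.349
finger_force: 39.7
```

Run:
```python
from h import *
np.set_printoptions(precision=1,suppress=True)
s=get_state();print(s["tool_pos"],s["force"])
a=camera("scene");b=camera("top")
x,y,z=s["tool_pos"]
f=lambda im,o:cv2.resize(im[o[1]:o[1]+80,o[0]:o[0]+80],(400,400),interpolation=3)
oa,ob=(140,215),(398,245)
A,B=f(a,oa),f(b,ob)
for cam,I,o in(("scene",A,oa),("top",B,ob)):
    for zz,r,col in((65,27,(0,0,255)),(0,30,(255,0,0))):
        q=np.array([(proj(cam,(496+r*np.cos(t),-286+r*np.sin(t),zz))-o)*5 for t in np.linspace(0,6.28,40)],int)
        for p in q: cv2.circle(I,tuple(map(int,p)),1,col,-1)
print("tip expected crop",(proj("scene",(x,y,z-168))-oa)*5,(proj("top",(x,y,z-168))-ob)*5)
cv2.imwrite("pics/c6.png",np.hstack([A,B]))
```

```text
[ 496.3 -286.   273.2] [ 0.1  0.  -0.5]
tip expected crop [163.8 306.6] [216.6 182.7]
```

View pics/c6.png

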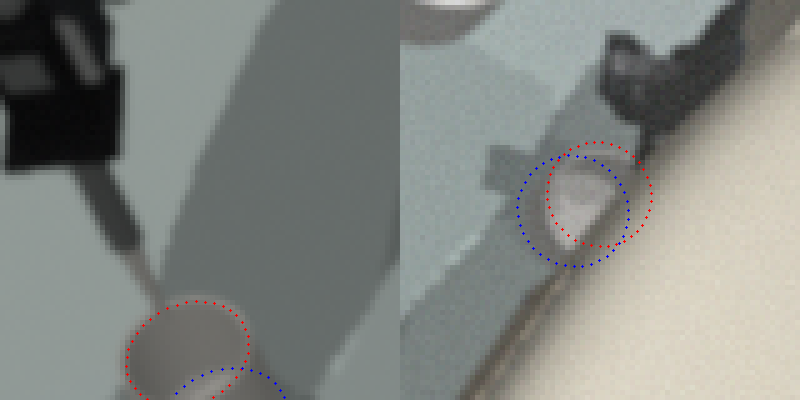

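Emit:
{"name": "send_rows", "arguments": {
  "increments": [
    {"dx": 0,"dy": 0,"dz": 20,"spin": 0,"gripper": 0},
    {"dx": 0,"dy": 0,"dz": 20,"spin": 0,"gripper": 0},
    {"dx": 0,"dy": 0,"dz": 15,"spin": 0,"gripper": 0},
    {"dx": 0,"dy": 0,"dz": 15,"spin": 0,"gripper": 0}
  ]
}}

```text
time: 10.58
tool_pos: [496.5, -286.6, 202.2]
ee_rot: [-3.141, 0.001, 2.867]
force: [-0.8, -0.1, -0.4]
opening: 0.349
finger_force: 39.7
```

Emit:
{"name": "send_rows", "arguments": {
  "increments": [
    {"dx": 0,"dy": 0,"dz": 0,"spin": 0,"gripper": 0},
    {"dx": 0,"dy": 0,"dz": 0,"spin": 0,"gripper": 0},
    {"dx": 0,"dy": 0,"dz": 0,"spin": 0,"gripper": 0},
    {"dx": 0,"dy": 0,"dz": 0,"spin": 0,"gripper": 0},
    {"dx": 0,"dy": 0,"dz": 0,"spin": 0,"gripper": 0},
    {"dx": 0,"dy": 0,"dz": 0,"spin": 0,"gripper": 0},
    {"dx": 0,"dy": 0,"dz": 0,"spin": 0,"gripper": 0},
    {"dx": 0,"dy": 0,"dz": 0,"spin": 0,"gripper": 0},
    {"dx": 0,"dy": 0,"dz": 0,"spin": 0,"gripper": 0},
    {"dx": 0,"dy": 0,"dz": 0,"spin": 0,"gripper": 0}
  ]
}}

```text
time: 11.82
tool_pos: [496.2, -286.8, 202.3]
ee_rot: [3.142, -0.0, 2.867]
force: [-0.1, -0.8, -1.3]
opening: 0.348
finger_force: 39.7
```

Run:
```python
from h import *
np.set_printoptions(precision=1,suppress=True)
s=get_state();print(s["tool_pos"],s["force"],s["ft_torque"])
a=camera("scene");cv2.imwrite("pics/c7.png",cv2.resize(a[200:320,110:230],(600,600),interpolation=3))
x,y,z=s["tool_pos"];print((proj("scene",(x,y,z-28))-[110,200])*5,(proj("scene",(x,y,z-168))-[110,200])*5,(proj("scene",(496,-286,65))-[110,200])*5)
```

```text
[ 496.2 -286.8  202.3] [-0.1 -0.8 -1.3] [ 0.  0. -0.]
[266.2 292.7] [353.8 463.6] [337.9 428.5]
```

View pics/c7.png

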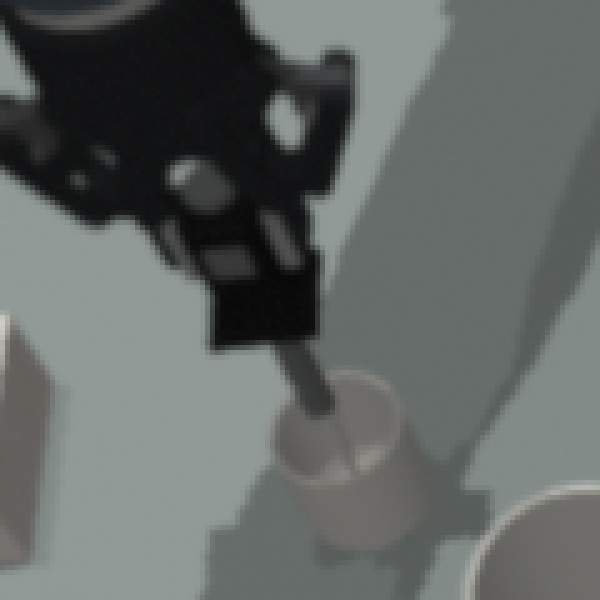

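Emit:
{"name": "send_rows", "arguments": {
  "increments": [
    {"dx": 0,"dy": 0,"dz": -20,"spin": 0,"gripper": 0},
    {"dx": 0,"dy": 0,"dz": -40,"spin": 0,"gripper": 0},
    {"dx": 0,"dy": 0,"dz": -40,"spin": 0,"gripper": 0},
    {"dx": 0,"dy": 0,"dz": -45,"spin": 0,"gripper": 0},
    {"dx": 19.4,"dy": 46,"dz": 0,"spin": 0,"gripper": 0},
    {"dx": 19.4,"dy": 46,"dz": 0,"spin": 0,"gripper": 0},
    {"dx": 19.4,"dy": 46,"dz": 0,"spin": 0,"gripper": 0},
    {"dx": 19.4,"dy": 46,"dz": 0,"spin": 0,"gripper": 0},
    {"dx": 19.4,"dy": 46,"dz": 0,"spin": 0,"gripper": 0}
  ]
}}

```text
time: 13.0
tool_pos: [464.8, -37.7, 347.4]
ee_rot: [3.141, 0.0, 2.867]
force: [2.3, 0.7, 0.4]
opening: 0.351
finger_force: 39.8
```

Emit:
{"name": "send_rows", "arguments": {
  "increments": [
    {"dx": 19.4,"dy": 46,"dz": 0,"spin": 0,"gripper": 0},
    {"dx": 19.4,"dy": 46,"dz": 0,"spin": 0,"gripper": 0},
    {"dx": 19.4,"dy": 46,"dz": 0,"spin": 0,"gripper": 0},
    {"dx": 19.2,"dy": 46,"dz": 0,"spin": 0,"gripper": 0},
    {"dx": -2.3,"dy": 53,"dz": 0,"spin": 0,"gripper": 0},
    {"dx": -2.3,"dy": 53,"dz": 25,"spin": 0,"gripper": 0},
    {"dx": -2.3,"dy": 53,"dz": 35,"spin": 0,"gripper": 0},
    {"dx": -2.3,"dy": 35,"dz": 40,"spin": 0,"gripper": 0},
    {"dx": 0,"dy": 0,"dz": 0,"spin": 0,"gripper": 0},
    {"dx": 0,"dy": 0,"dz": 0,"spin": 0,"gripper": 0}
  ]
}}

```text
time: 14.25
tool_pos: [501.9, 342.1, 248.5]
ee_rot: [-3.142, 0.0, 2.867]
force: [-0.2, 0.2, -0.4]
opening: 0.346
finger_force: 39.8
```

Emit:
{"name": "send_rows", "arguments": {
  "increments": [
    {"dx": -20,"dy": 0,"dz": 0,"spin": 0,"gripper": 0},
    {"dx": -25,"dy": 0,"dz": 0,"spin": 0,"gripper": 0},
    {"dx": -25,"dy": 0,"dz": 0,"spin": 0,"gripper": 0},
    {"dx": -20,"dy": 0,"dz": 0,"spin": 0,"gripper": 0},
    {"dx": -10,"dy": 0,"dz": 0,"spin": 0,"gripper": 0},
    {"dx": 0,"dy": 0,"dz": 0,"spin": 0,"gripper": 0},
    {"dx": 0,"dy": 0,"dz": 10,"spin": 0,"gripper": 0},
    {"dx": 0,"dy": 0,"dz": 6,"spin": 0,"gripper": 0},
    {"dx": 0,"dy": 0,"dz": 4,"spin": 0,"gripper": 0},
    {"dx": 0,"dy": 0,"dz": 0,"spin": 0,"gripper": 0}
  ]
}}

```text
time: 15.5
tool_pos: [597.6, 315.4, 228.5]
ee_rot: [3.141, 0.001, 2.867]
force: [-2.4, -0.2, 4.0]
opening: 0.35
finger_force: 39.8
```

Run:
```python
from h import *
a=camera("scene");cv2.imwrite("pics/c8.png",cv2.resize(a[110:230,380:500],(600,600),interpolation=3));print(get_state()["force"])
```

```text
[-2.62101234 -0.84744496  5.1523562 ]
```

View pics/c8.png

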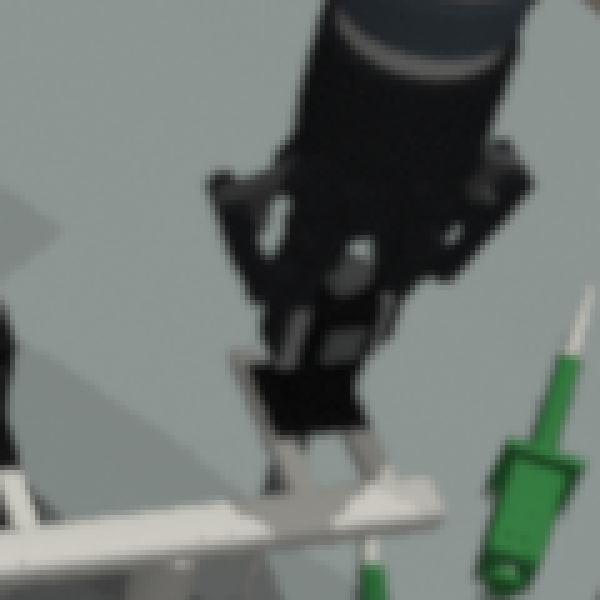

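The pipette's flange (about 305,400 in the crop) sits on both prongs as before, with contact force of 4–5 N. Next I release it and rise.

Emit:
{"name": "send_rows", "arguments": {
  "increments": [
    {"dx": 0,"dy": 0,"dz": -1,"spin": 0,"gripper": 0.45},
    {"dx": 0,"dy": 0,"dz": 0,"spin": 0,"gripper": 0.6},
    {"dx": 0,"dy": 0,"dz": 0,"spin": 0,"gripper": 0.75},
    {"dx": 0,"dy": 0,"dz": 0,"spin": 0,"gripper": 0.75},
    {"dx": 0,"dy": 0,"dz": -20,"spin": 0,"gripper": 0.75},
    {"dx": 0,"dy": 0,"dz": -30,"spin": 0,"gripper": 0.75},
    {"dx": 0,"dy": 0,"dz": -40,"spin": 0,"gripper": 0.75},
    {"dx": 0,"dy": 0,"dz": -40,"spin": 0,"gripper": 0.75},
    {"dx": 40,"dy": 0,"dz": 0,"spin": 0,"gripper": 0.75},
    {"dx": 50,"dy": 0,"dz": 0,"spin": 0,"gripper": 0.75}
  ]
}}

```text
time: 16.8
tool_pos: [511.7, 339.7, 358.3]
ee_rot: [3.141, 0.0, 2.865]
force: [-0.1, 0.2, 0.9]
opening: 0.746
finger_force: 0.0
```

Emit:
{"name": "send_rows", "arguments": {
  "increments": [
    {"dx": 50,"dy": 0,"dz": 0,"spin": 0,"gripper": 0.75},
    {"dx": 40,"dy": 0,"dz": 0,"spin": 0,"gripper": 0.75},
    {"dx": 0,"dy": 0,"dz": 0,"spin": 0,"gripper": 0.75},
    {"dx": 0,"dy": 0,"dz": 0,"spin": 0,"gripper": 0.75},
    {"dx": 0,"dy": 0,"dz": 0,"spin": 0,"gripper": 0.75}
  ]
}}

```text
time: 17.42
tool_pos: [425.9, 363.8, 358.4]
ee_rot: [-3.141, -0.0, 2.866]
force: [0.2, -0.5, -0.3]
opening: 0.752
finger_force: 0.0
```

Run:
```python
from h import *
np.set_printoptions(precision=1,suppress=True)
a=camera("scene"); a0=cv2.imread("pics/scene0.png"); g=lambda i:cv2.cvtColor(i,6)
def match(n,x,y,w,h,src=a0):
    t=src[y:y+h,x:x+w]; r=cv2.matchTemplate(a[y-15:y+h+15,x-15:x+w+15],t,cv2.TM_CCOEFF_NORMED); _,v,_,l=cv2.minMaxLoc(r); print(n,"shift",np.array(l)-15,"score",round(v,2))
match("pipette",430,158,28,45);match("comb",355,165,35,62);match("beaker",160,270,38,42);match("large",200,295,55,65);match("dish",228,238,45,38)
print(get_state()["tool_pos"])
```

```text
pipette shift [0 0] score 0.97
comb shift [0 0] score 0.95
beaker shift [0 0] score 1.0
large shift [0 0] score 1.0
dish shift [0 0] score 1.0
[425.9 363.8 358.3]
```

```bash
python3 -c "from rig import *; print(sign_off())"
```

```text
the job is handed in; nothing more can be done
None
```

The rinse dry run is done and handed in: the pipette tip was held halfway down in the small beaker for over a second, then the pipette was hung back in its left fork. In the last picture the pipette, comb pipette, both beakers and dish sat where they started. The two green look-alikes fell over before the pipette was gripped; the gripper passed about 100 mm above them with no contact force, so they most likely toppled on their own, but I didn't see it happen, and I left them lying.

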